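Unclip the battery cover of the fire's receiver box

ROBOT

A 6-joint arm with a two-finger parallel gripper is mounted at the origin on the work surface. World frame = base frame: x ahead of the robot, y to its left, z up, the work surface at z = 0. Lengths are in m, angles in degrees, forces in N, time in s.
With the tool pointing down it reaches from about 0.4 to 0.825 m from the base axis. Payload 7 kg.
Tool frame: the origin (TCP) lies between the finger pads; the fingertips stand 19 mm ahead of it and the grasp point (between the pads) is the TCP; z points along the fingers, y is the line along which they close (so a half turn about z gives the same grasp; the last joint's range is limited). The gripper opens to 88 mm and grips with 3 to 60 N. Pads are 19 mm wide; open, the fingers measure 130 mm over their backs; the gripper's body (78 mm by 193 mm) begins 47 mm behind the grasp point.
Start: joints at [86.35, 20.546, 0.682, 0, -70.136, -16.507], TCP at [0.233, 0.634, 0.246] pointing down, gripper open.
Joint ranges: [-176.03, 176.03], [-82.01, 121.73], [-58.28, 71.71], [-173.87, 95.51], [-174.79, -0.11], [-173.66, 173.66]. Speed limits (degrees/s): [136.94, 136.94, 172.46, 180, 180, 180].

INTERFACE

Orientations are given as [roll, pitch, yaw] about the fixed x, y, z axes, in that order (R = Rz(yaw) Ry(pitch) Rx(roll)).
In Python, from plant import get_obs, snapshot, close_job, spot_in, spot_point gives the robot as it stands.
- The arm moves only by the tool play_rows, never from a script. Its argument "plan" is a list of rows, each a list of 6 numbers: the shift along the tool's x, y, z in cm, then the turn, a rotation vector about the tool's x, y, z in degrees. A call has 1 to 20 rows; each row shifts and turns the commanded pose from where the row before left it, along the tool's axes as they then stand; what a row does not reach is not made up. A row lasts 1/12 s, in which the tool goes at most 41.7 mm and 7.16 degrees, less where a joint would pass 70% of its speed; a pose out of reach is approached as far as the arm can. A call is refused whole if a number of a shift passes 4.17 or a number of a turn 7.16, either way. A call with a gripper value outside its range is refused whole. "grip" is the finger opening in cm, from 0 to 8.76, set as the call begins (left out, the last holds). The fingers move at their own pace and stop on an object; the grip force is fixed at half the most. Time passes only in rows, so rows that do not move let the fingers close. It gives the time, the measured TCP pose, the force, the opening and the grip force at its end, in the units of the state.
- get_obs(): the state, without advancing time (a new reading comes with each control period).
- snapshot(name): name is "side" or "top" or "wrist"; returns a dict with "frame" (420x560x3 uint8, red, green, blue), "fx", "fy", "cx", "cy" (pixels), "position" and "attitude" of the camera in the world. Camera axes: x right, y down, z forward; pixel columns grow to the right and rows downward; lengths in m; the calibration is good to about 2 mm. The wrist camera is an equidistant fisheye: a pixel r from the principal point sees the ray r / f radians off the axis. A picture is of the moment at which its call begins. There is no depth.
- close_job(): hands the job in; it is judged then, once.
Trained networks look in the newest picture that a camera, given by its name, has taken for a name from the list of things; names that differ only in an ending like _2 or _b are one class to them, and where a whole thing is asked for, a point or a joint stands for the part that bears it (a point fixed in the world has none). Each returns a list of dicts, best first, with "score" (0 to 1); they miss things now and then, are a little off and sometimes report something else, mostly with a low value. They report only what shows in the picture. A call takes as long as a camera call. They do not tell look-alikes from the thing itself.
- spot_in(camera, thing): "position" ([x, y, z] in m, in world coordinates, good to about 4 mm: the middle of the surface that is visible of it).
- spot_point(camera, thing): "position" ([x, y, z] in m, in world coordinates, good to about 4 mm: a listed point, or the origin of a listed thing).
The state is a dict: "clock": time; "joint_pos": joint angles; "qvel": joint speeds; "tau": joint torques, N m; "tool_pos": TCP position; "orientation": TCP orientation; "force": force on the tool from outside, world axes, zero at the start; "moment": the same for the moment, N m; "opening": finger opening in m; "gripper_force": force on a finger pad.
Only numpy, scipy, OpenCV 4.12 (cv2) and the standard library are available. Lean on these libraries where they do the work, as an engineer would, in place of code of your own. Each camera call takes 0.05 s, during which the arm holds its last target. There are 200 camera calls.

TASK

The fire's receiver box needs new cells: press the snap tab of its battery cover inward just until the hook lets go, keep it pressed while you raise that end out of the frame, then lift the cover off and lay it gently in the wooden tray, flat, outer face up, wholly inside. The tab is thin, brittle plastic, so feel for the force: neither lean on it nor pry or tug the cover while the hook still holds. Leave everything else on the shelf where it stands.

Things in the scene. Friction and masses are not known exactly. Their poses are not given: they have to be found in the camera images.
- box: Receiver box of the remote-controlled fire, plain grey plastic, 130 (its x) x 90 (its y) x 42 mm high, stuck fast to the shelf. Origin: centre of its underside, z up. Its top (z = 42 mm) is flat and clear but for the cover, which fills a frame about the middle, x -32 to +34 mm, y -33 to +33 mm. The cells inside stay.
- lip (a point): Inner edge of the box's frame at the tab end, at mid width, on the top (box x = -32 mm, z = 42 mm). This rim is a lip 3 mm thick; the tab's hook catches under it.
- cover: Clip-in battery cover, loose, grey, 70 to 105 g with its tab: plate x -31 to +33, y -32 to +32 mm with skirts, 7 mm high without rib and tab. Origin: centre of its underside (skirts' edges); axes as the box's while clipped in (origin then 35 mm above the box's, outer face flush with the box's top). Snap tab at the -x end. 1 mm play each way: pressing the tab pushes it to the +x side.
- lugs (a point): Tip of the two lugs at the cover's +x end (cover x = +39 mm), which reach under the rim of the frame there. With the hook freed the tab end swings up about them; with that end up, drawing the cover 10 mm towards its own -x brings them out and it lifts away.
- tab: Snap tab of the cover, grey, mid -x end; origin and axes as the cover's until pressed. Thumb plate 22 (y) x 4 mm, standing 13 mm proud; drawn with its outer face at cover x = -31 mm, but from use bent 0 to 2.2 mm in or out of that (not in the readings). Press it to +x: springs at 4 N per mm; the hook lets go at 2.2 to 2.4 mm (9 to 10 N). It snaps above 14 N, pressed or pulled by the caught hook.
- hook (a point): Tip of the tab's hook, upper edge (cover x = -35 mm, 3.5 mm below the outer face); the hook is 3 mm thick. With the tab end raised 8 mm or more (11 is ample), the hook is above the rim; keep it pressed till then, leaning the push inward by about 2 mm as the cover tilts; then let out, the hook rests on the rim and holds the cover ajar.
- cover_edge (a point): Point of the cover's outer face at mid width of the tab end (cover x = -31, z = 7 mm): its height over the box's top tells how far that end has been raised.
- rib (a point): Middle of the top of the cover's grip rib (cover x = +6 mm, y = 0). The rib runs along the cover's x, is 12 mm wide in y and 10 mm high, full height over 24 mm, with ramped ends.
- tray: Shallow wooden tray, fixed, 180 (x) x 150 (y) mm outside, walls 6 mm thick and 18 mm high, inner floor 6 mm above the shelf. Origin: centre of its underside.
- pot_big: The outermost of three nested terracotta pots (bystander), 116 mm across, 100 mm high; origin at the centre of its underside.
- pot_mid: The middle pot of the nest (bystander).
- pot_small: The innermost pot of the nest (bystander).
- jar: Clear glass hurricane jar with a white pillar candle in it (bystander), 124 mm across, 215 mm high; origin at the centre of its underside.
- sculpture: White ceramic sculpture of an upright hand (bystander), about 90 mm wide, 215 mm high; origin at the centre of its underside.
- toy: Chrome lighter-shaped fidget toy lying flat (bystander), 57 x 38 x 13 mm; origin at the centre of its underside.
- remote: Black remote control of the fire lying flat (bystander), 140 x 44 x 18 mm; origin at the centre of its underside.
- tealight: Amber glass tealight cup (bystander), 64 mm across, 62 mm high; origin at the centre of its underside.
Not all that is in view belongs to the job. What is meant by the cover is not green or orange, and is the smaller of those in its own colour.

How it is judged:
By the outcome, as a careful person would: the job done as asked, in the order asked, and still so for the second after the job is handed in, with the robot touching nothing.
It also fails if it takes over 61 s, if anything falls off the work surface, if the arm or the gripper's body presses on something with over 40 N, if the wrist force passes 120 N, or if a joint passes its speed limit or range.

## Working session

There is one attempt and no reset: what is moved stays moved. The work goes in short steps, Python scripts to look and compute and a tool call to move; the robot and the scene stay as the last step left them, time stands still between calls to the robot, and variables do not carry over. Pictures are saved under pics/ and viewed, at most 13 in all, crops included, and the job is handed in when it is done.

Besides the shell and the picture viewer there is one more tool, called in YAML: its name, and indented under it one key for each argument. play_rows: Moves the arm, as the interface text tells. Its arguments: {"type":"object","properties":{"plan":{"type":"array","items":{"type":"array","items":{"type":"number"}}},"grip":{"type":"number"}},"required":["plan"]}

```bash
ls; mkdir -p pics; cat > h.py <<'E'
import numpy as np,cv2
from plant import *
from scipy.spatial.transform import Rotation as R
def snap(c,fn=None):
    s=snapshot(c)
    if fn: cv2.imwrite('pics/'+fn,s['frame'][:,:,::-1])
    return s
E
python3 - <<'E'
from h import *
o=get_obs();print({k:np.round(v,3) for k,v in o.items()})
for c in ['side','top','wrist']:
    s=snap(c,c+'0.png');print(c,s['fx'],s['cx'],s['cy'],s['position'],s['attitude'])
    for t in ['box','cover','tab','tray']:
        print(t,[(np.round(d['position'],3),round(d['score'],2)) for d in spot_point(c,t)])
a=[cv2.imread(f'pics/{c}0.png') for c in ['side','top']]
E
```

```text
pics
{'clock': np.float64(0.0), 'joint_pos': array([ 8.6350e+01,  2.0590e+01,  6.3300e-01, -2.1000e-02, -7.0135e+01,
       -1.6506e+01]), 'qvel': array([-0.026,  0.003,  0.049, -0.018, -0.008,  0.078]), 'tau': array([ 0.0000e+00, -5.8272e+01,  2.9307e+01,  6.9980e+00,  7.0000e-03,
       -0.0000e+00]), 'tool_pos': array([0.232, 0.633, 0.245]), 'orientation': array([ 1.79907e+02, -8.00000e-03, -2.01630e+01]), 'force': array([ 0.652,  0.872, -0.462]), 'moment': array([-0.051, -0.003, -0.035]), 'gripper_force': np.float64(0.0), 'opening': np.float64(0.088)}
side 439.72522197529554 281.68954017862956 211.65620343287776 [1.10601318 0.86903381 0.94925222] [-130.45521234    0.74110373  146.74688458]
box [(array([ 0.518, -0.185, -0.002]), 0.9), (array([ 0.521, -0.179,  0.036]), 0.22)]
cover [(array([ 0.577, -0.021, -0.001]), 0.96), (array([ 0.523, -0.179,  0.038]), 0.77), (array([ 0.377, -0.238, -0.001]), 0.72), (array([ 0.692, -0.146, -0.   ]), 0.7)]
tab [(array([ 0.522, -0.18 ,  0.035]), 0.52), (array([ 0.56 , -0.178,  0.04 ]), 0.5), (array([ 0.372, -0.235,  0.   ]), 0.49), (array([ 0.58,
[... 155 characters left out ...]
1362934] [-174.59033841    0.83212149  -91.33819153]
box [(array([ 0.523, -0.181, -0.001]), 0.58)]
cover [(array([ 0.373, -0.232,  0.   ]), 0.95), (array([ 0.58 , -0.026, -0.001]), 0.77), (array([ 0.773,  0.008, -0.002]), 0.69), (array([ 0.685, -0.151,  0.   ]), 0.68), (array([ 0.523, -0.183,  0.038]), 0.66)]
tab [(array([ 0.373, -0.241, -0.   ]), 0.58), (array([ 0.492, -0.194,  0.043]), 0.5), (array([ 0.688, -0.147, -0.002]), 0.48), (array([ 0.522, -0.182,  0.04 ]), 0.36)]
tray [(array([0.498, 0.163, 0.   ]), 0.6)]
wrist 325.19226210127806 281.25725427427324 212.99005975510525 [0.30191072 0.60883089 0.3851583 ] [ 1.64214883e+02 -1.06583879e-02 -1.10208752e+02]
box []
cover []
tab []
tray []
```

View pics/side0.png

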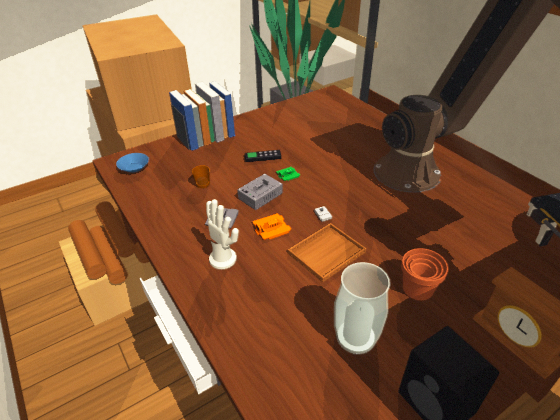

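View pics/top0.png

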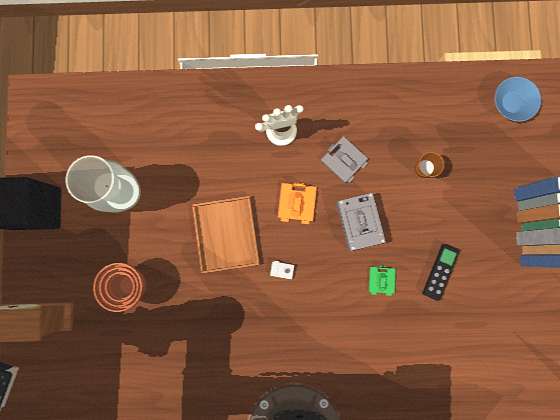

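The side view shows the box at about (260,190). The top view shows it at (361,221), with the tray at (225,234) and a loose, larger grey decoy at (345,159). Next I'll zoom in on the box.

```bash
python3 - <<'E'
from h import *
a=cv2.imread('pics/side0.png')[165:215,230:290];b=cv2.imread('pics/top0.png')[185:255,328:398]
cv2.imwrite('pics/z.png',np.hstack([cv2.resize(a,(480,400),interpolation=2),cv2.resize(b,(300,400)[:1]*1+(400,) if 0 else (320,400),interpolation=2)[:, :320]]))
for c in ['side','top']:
    snap(c)
    for t in ['lip','lugs','hook','cover_edge','rib','tab','box','tray']:
        print(c,t,[(np.round(d['position'],3),round(d['score'],2)) for d in spot_point(c,t) if abs(d['position'][0]-.52)<.09 ])
E
```

```text
side lip []
side lugs [(array([ 0.561, -0.176,  0.041]), 0.58), (array([ 0.521, -0.01 ,  0.001]), 0.58)]
side hook [(array([ 0.486, -0.188,  0.038]), 0.59)]
side cover_edge [(array([ 0.489, -0.188,  0.049]), 0.67)]
side rib [(array([ 0.571, -0.023,  0.027]), 0.71), (array([ 0.528, -0.18 ,  0.05 ]), 0.55)]
side tab [(array([ 0.522, -0.179,  0.038]), 0.48), (array([ 0.581, -0.023, -0.001]), 0.39)]
side box [(array([ 0.521, -0.183, -0.   ]), 0.76)]
side tray [(array([0.501, 0.161, 0.   ]), 0.75)]
top lip [(array([ 0.489, -0.192,  0.046]), 0.86), (array([ 0.519, -0.182,  0.035]), 0.58)]
top lugs [(array([ 0.527, -0.013,  0.005]), 0.91), (array([ 0.558, -0.173,  0.042]), 0.76)]
top hook [(array([ 0.487, -0.189,  0.038]), 0.5)]
top cover_edge [(array([ 0.492, -0.192,  0.043]), 0.94), (array([ 0.526, -0.181,  0.048]), 0.39)]
top rib [(array([ 0.576, -0.02 ,  0.025]), 0.94), (array([ 0.527, -0.182,  0.051]), 0.77)]
top tab [(array([ 0.523, -0.186,  0.037]), 0.42)]
top box [(array([ 0.519, -0.185, -0.002]), 0.64)]
top tray [(array([0.5  , 0.165, 0.004]), 0.91)]
```

View pics/z.png

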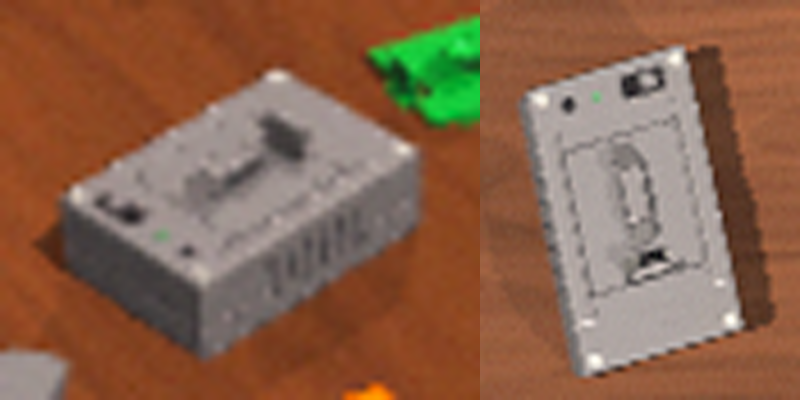

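The box's x axis points along about world +x, at a yaw of roughly 11°. The tab is at the near end, in the lower part of the top view. I'll carry the arm over there.

play_rows:
  plan:
    - [3.19,2.38,0,0,0,0]
    - [3.19,2.38,0,0,0,0]
    - [3.19,2.38,0,0,0,0]
    - [3.19,2.38,0,0,0,0]
    - [3.19,2.38,0,0,0,0]
    - [3.19,2.38,0,0,0,0]
    - [3.19,2.38,0,0,0,0]
    - [3.19,2.38,0,0,0,0]
    - [3.19,2.38,0,0,0,0]
    - [3.19,2.38,0,0,0,0]

```text
clock: 2.48
tool_pos: [0.4507, 0.2986, 0.246]
orientation: [-180.0, -0.0, -20.1]
force: [-0.5, 0.6, -0.2]
opening: 0.0878
gripper_force: 0.0
```

play_rows:
  plan:
    - [1.77,3.61,0,0,0,0]
    - [1.77,3.61,0,0,0,0]
    - [1.77,3.61,0,0,0,0]
    - [1.77,3.61,0,0,0,0]
    - [1.77,3.61,0,0,0,0]
    - [1.77,3.61,0,0,0,0]
    - [1.77,3.61,0,0,0,0]
    - [1.77,3.61,0,0,0,0]
    - [1.77,3.61,0,0,0,0]
    - [1.77,3.61,0,0,0,0]
    - [1.77,3.61,0,0,0,0]
    - [1.77,3.61,0,0,0,0]

```text
clock: 3.48
tool_pos: [0.5, -0.1817, 0.246]
orientation: [-180.0, -0.1, -20.1]
force: [1.1, 0.6, 0.4]
opening: 0.0875
gripper_force: 0.0
```

play_rows:
  plan:
    - [0,0,1,0,0,6.55]
    - [0,0,1,0,0,6.55]
    - [0,0,1,0,0,6.55]
    - [0,0,1,0,0,6.55]
    - [0,0,1,0,0,6.55]
    - [0,0,1,0,0,6.55]
    - [0,0,1,0,0,6.55]
    - [0,0,1,0,0,6.55]
    - [0,0,1,0,0,6.55]
    - [0,0,0,0,0,0]
    - [0,0,0,0,0,0]

```text
clock: 4.4
tool_pos: [0.5, -0.1796, 0.1555]
orientation: [180.0, 0.0, -78.9]
force: [0.1, -0.0, 0.1]
opening: 0.0877
gripper_force: 0.0
```

```bash
python3 - <<'E'
from h import *
o=get_obs();print({k:np.round(o[k],4) for k in ['tool_pos','orientation','force','joint_pos','opening']})
s=snap('wrist','w1.png');print(s['position'],s['attitude'])
for c in ['wrist','top']:
  if c=='top': snap('top')
  for t in ['lip','lugs','hook','cover_edge','rib','tab','box','cover']:
    print(c,t,[(np.round(d['position'],4),round(d['score'],2)) for d in spot_point(c,t)[:3] ])
cv2.imwrite('pics/w1b.png',cv2.resize(cv2.imread('pics/w1.png')[100:400,130:430],(600,600)))
E
```

```text
{'tool_pos': array([ 0.5   , -0.1796,  0.1555]), 'orientation': array([ 1.799504e+02,  8.000000e-04, -7.889830e+01]), 'force': array([ 0.1434, -0.0448,  0.1338]), 'joint_pos': array([ 1.40760e+00,  1.16434e+01, -2.45149e+01,  9.40000e-03,
       -5.38907e+01,  9.68850e+00]), 'opening': np.float64(0.0877)}
[ 0.51453557 -0.25122604  0.29508199] [ 1.64195251e+02 -1.41043429e-02 -1.68948999e+02]
wrist lip [(array([ 0.4876, -0.1844,  0.0433]), 0.89)]
wrist lugs [(array([ 0.5607, -0.1744,  0.034 ]), 0.83), (array([ 0.529 , -0.0169,  0.0054]), 0.68), (array([ 0.6538, -0.1911,  0.0012]), 0.67)]
wrist hook [(array([ 0.4063, -0.241 ,  0.0022]), 0.85), (array([ 0.7231, -0.1139,  0.0047]), 0.57)]
wrist cover_edge [(array([ 0.4905, -0.1876,  0.0425]), 0.79), (array([ 0.7187, -0.118 ,  0.0055]), 0.72)]
wrist rib [(array([ 0.529 , -0.1857,  0.051 ]), 0.85), (array([ 0.3663, -0.2336,  0.0184]), 0.84), (array([ 0.6832, -0.158 ,  0.0226]), 0.77)]
wrist tab []
wrist box []
wrist cover [(array([ 0.6908, -0.1507, -0.0023]), 0.96), (array([ 0.5777, -0.0245,  0.0023]), 0.75), (array([ 0.523 , -0.1799,  0.0364]), 0.74)]
top lip []
top lugs [(array([ 0.6493, -0.1885,  0.0043]), 0.65)]
top hook [(array([ 0.63  , -0.0288,  0.0045]), 0.56), (array([ 0.7268, -0.1123,  0.006 ]), 0.47)]
top cover_edge [(array([ 0.4011, -0.2367,  0.0029]), 0.84), (array([ 0.7187, -0.1161,  0.006 ]), 0.72), (array([ 0.6227, -0.0272,  0.0083]), 0.67)]
top rib [(array([ 0.3669, -0.2368,  0.0136]), 0.75), (array([ 0.6852, -0.1554,  0.0274]), 0.63)]
top tab [(array([ 0.6612, -0.3583,  0.0024]), 0.73), (array([ 6.901e-01, -1.455e-01,  1.000e-04]), 0.39)]
top box [(array([ 0.377 ,  0.4123, -0.0045]), 0.52)]
top cover [(array([ 0.6842, -0.1541,  0.0018]), 0.75), (array([ 0.3737, -0.2308, -0.0018]), 0.7)]
```

View pics/w1.png

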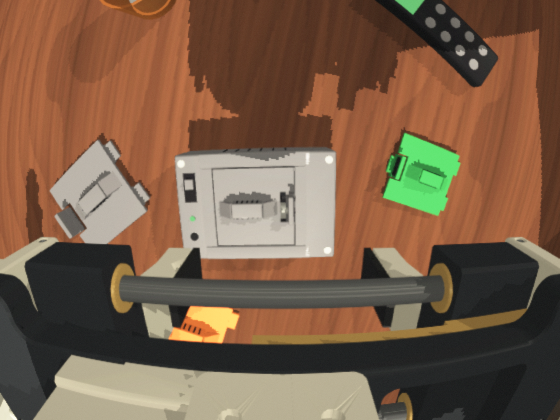

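The wrist view shows the box at (178–335, 150–258), the frame at (213–295, 168–245), the rib at (248,208) and the tab at (288,206), on the right. I'll enlarge that area for corner measurements.

```bash
python3 - <<'E'
from h import *
a=cv2.imread('pics/w1.png')[150:260,200:340]
cv2.imwrite('pics/w1c.png',cv2.resize(a,(700,550),interpolation=cv2.INTER_CUBIC))
E
```

```text
(no output)
```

View pics/w1c.png

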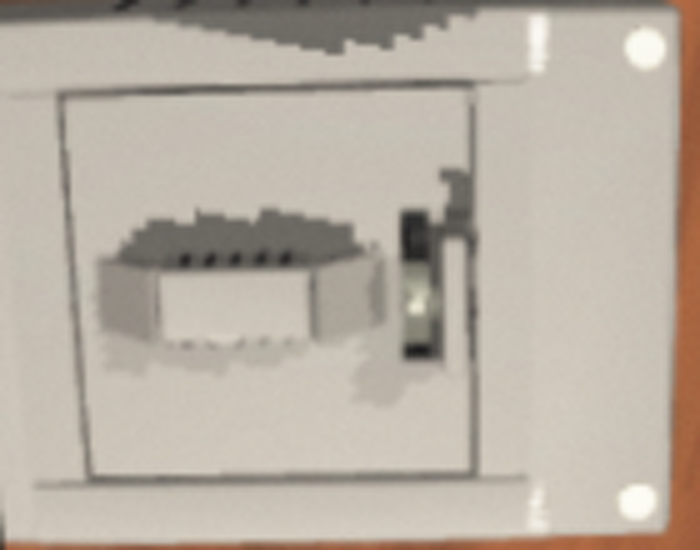

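```bash
cat >> h.py <<'E'
def ray(s,uv):
    uv=np.atleast_2d(uv).astype(float); d=(uv-[s['cx'],s['cy']])/[s['fx'],s['fy']]
    t=np.linalg.norm(d,axis=1)
    v=np.c_[d/t[:,None]*np.sin(t)[:,None],np.cos(t)]
    return R.from_euler('xyz',s['attitude'],degrees=True).apply(v)
def at(s,uv,z):
    r=ray(s,uv);p=np.array(s['position']);return p+r*((z-p[2])/r[:,2])[:,None]
E
python3 - <<'E'
from h import *
s=snap('wrist')
c=lambda a:(np.array(a)+.5)/5-.5+[200,150]
P=at(s,c([(62,93),(472,83),(474,474),(90,478)]),.042)[:,:2]
print(np.round(P,4), [round(np.linalg.norm(P[i]-P[i-1])*1e3,1) for i in range(4)])
m=np.array([[34,-33],[-32,-33],[-32,33],[34,33]])/1e3
M,_=cv2.estimateAffinePartial2D(m,P.astype(float));
a=np.degrees(np.arctan2(M[1,0],M[0,0]));print('scale',np.hypot(*M[:,0]),'yaw',a,'orig',M[:,2])
q=R.from_euler('z',a,degrees=True).as_matrix()[:2,:2]
loc=lambda uv,z:np.round(((at(s,c(uv),z)[:,:2]-M[:,2])@q)*1e3,1)
print('tab top outer',loc([(466,237),(464,370),(443,237)],.055),'rib',loc([(162,270),(310,270),(310,340),(162,340)],.052))
for p in [(-31,0),(6,0),(39,0)]: print(p,np.round(M[:,2]+q@(np.array(p)/1e3),4))
E
```

```text
[[ 0.5621 -0.2068]
 [ 0.4984 -0.2201]
 [ 0.4851 -0.1561]
 [ 0.5486 -0.1429]] [np.float64(65.4), np.float64(65.1), np.float64(65.3), np.float64(64.9)]
scale 0.9873486736614732 yaw 11.80009474708745 orig [ 0.52257735 -0.18168446]
tab top outer [[-30.  -10.9]
 [-29.5  10.3]
 [-26.5 -10.9]] rib [[17.2 -5.8]
 [-5.9 -5.4]
 [-5.6  5.9]
 [17.8  5.5]]
(-31, 0) [ 0.4922 -0.188 ]
(6, 0) [ 0.5285 -0.1805]
(39, 0) [ 0.5608 -0.1737]
```

play_rows:
  plan:
    - [0,0,0,0,0,-0.7]
    - [0.17,-0.74,1.5,0,0,0]
    - [0.17,-0.74,1.5,0,0,0]
    - [0.17,-0.74,1.5,0,0,0]
    - [0.16,-0.74,1.5,0,0,0]
    - [0,0,1.5,0,0,0]
    - [0,0,1.0,0,0,0]
    - [0,0,0.65,0,0,0]
    - [0,0,0,0,0,0]
    - [0,0,0,0,0,0]
    - [0,0,0,0,0,0]
  grip: 8.76

```text
clock: 6.27
tool_pos: [0.531, -0.1803, 0.0649]
orientation: [-179.9, -0.0, -78.4]
force: [-0.4, -0.5, 0.1]
opening: 0.0878
gripper_force: 0.0
```

```bash
cat >> h.py <<'E'
O=np.array([.5226,-.1817]);Q=R.from_euler('z',11.8,degrees=True).as_matrix()
def st(n=1):
    o=get_obs();p=o['tool_pos'];l=Q.T@(p-np.r_[O,.042])
    t=R.from_euler('xyz',o['orientation'],degrees=True)
    print('t',round(float(o['clock']),2),'box mm',np.round(l*1e3,2),'rpy',np.round(o['orientation'],2),'F box',np.round(Q.T@o['force'],2),'op',np.round(o['opening'],4),'gf',np.round(o['gripper_force'],2))
E
python3 - <<'E'
from h import *
st()
s=snap('wrist','w2.png')
for t in ['lip','hook','cover_edge','rib']:
    print(t,[(np.round(d['position'],4),round(d['score'],2)) for d in spot_point('wrist',t)[:3] ])
st()
E
```

```text
t 6.27 box mm [ 8.48 -0.31 22.9 ] rpy [-1.7993e+02 -2.0000e-02 -7.8390e+01] F box [-0.5  -0.42  0.1 ] op 0.0878 gf 0.0
lip [(array([ 0.4846, -0.1889,  0.0415]), 0.59)]
hook [(array([ 0.4084, -0.2391,  0.0021]), 0.93), (array([ 0.4824, -0.189 ,  0.0367]), 0.75)]
cover_edge [(array([ 0.4917, -0.1866,  0.0452]), 0.89), (array([ 0.4052, -0.2395,  0.0069]), 0.73)]
rib [(array([ 0.6886, -0.1539,  0.0231]), 0.57)]
t 6.52 box mm [ 8.34 -0.21 22.7 ] rpy [-1.7994e+02 -1.0000e-02 -7.8400e+01] F box [ 0.56  0.16 -1.31] op 0.0876 gf 0.0
```

View pics/w2.png

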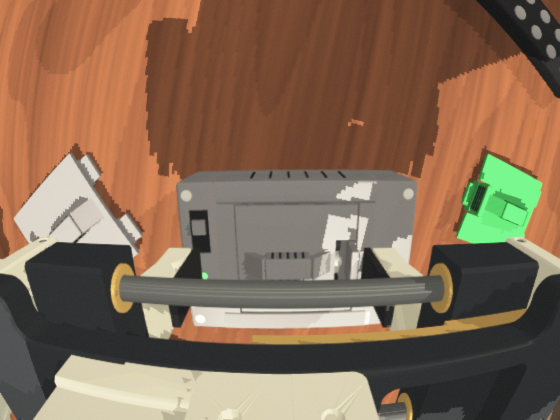

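The open finger at (375,270) stands just outside the tab at (345,260) with its tip over the box top. I'll close in slowly.

play_rows:
  plan:
    - [0,-0.1,0,0,0,0]
    - [0,-0.1,0,0,0,0]
    - [0,-0.1,0,0,0,0]
    - [0,-0.05,0,0,0,0]
    - [0,0,0,0,0,0]
    - [0,0,0,0,0,0]

```text
clock: 7.02
tool_pos: [0.534, -0.1795, 0.064]
orientation: [180.0, 0.0, -78.4]
force: [0.7, -0.1, -0.3]
opening: 0.0876
gripper_force: 0.0
```

```bash
cat > m.py <<'E'
from h import *
import sys
fs=[];ps=[];gs=[]
for i in range(int(sys.argv[1])):
    snapshot('top');o=get_obs();fs.append(Q.T@o['force']);ps.append(Q.T@(o['tool_pos']-np.r_[O,.042]));gs.append(o['gripper_force'])
print('avg F box',np.mean(fs,0).round(2),'sd',np.std(fs,0).round(2),'pos mm',(np.mean(ps,0)*1e3).round(2),'gf',np.round(gs,1));st()
E
python3 m.py 5
```

```text
avg F box [ 0.2  -0.59 -0.01] sd [0.32 0.25 0.58] pos mm [11.52 -0.14 22.01] gf [0. 0. 0. 0. 0.]
t 7.27 box mm [11.54 -0.15 22.04] rpy [180.    0.  -78.4] F box [ 0.22 -0.75 -0.54] op 0.0874 gf 0.0
```

play_rows:
  plan:
    - [0,-0.05,0,0,0,0]
    - [0,-0.05,0,0,0,0]
    - [0,0,0,0,0,0]
    - [0,0,0,0,0,0]

```text
clock: 7.6
tool_pos: [0.5349, -0.1793, 0.064]
orientation: [180.0, -0.0, -78.4]
force: [0.8, -0.6, 0.4]
opening: 0.0877
gripper_force: 0.0
```

play_rows:
  plan:
    - [0,-0.05,0,0,0,0]
    - [0,0,0,0,0,0]
    - [0,0,0,0,0,0]

```text
clock: 7.85
tool_pos: [0.5353, -0.1792, 0.064]
orientation: [180.0, 0.0, -78.4]
force: [-1.1, 0.3, 0.9]
opening: 0.0874
gripper_force: 0.2
```

play_rows:
  plan:
    - [0,-0.05,0,0,0,0]
    - [0,0,0,0,0,0]
    - [0,0,0,0,0,0]

```text
clock: 8.1
tool_pos: [0.5359, -0.1791, 0.064]
orientation: [180.0, 0.0, -78.4]
force: [-1.2, 0.1, 1.2]
opening: 0.0874
gripper_force: 0.3
```

```bash
python3 m.py 2
```

```text
avg F box [-0.62 -0.36  0.36] sd [0.58 0.65 0.43] pos mm [13.5  -0.15 22.05] gf [0.3 0.3]
t 8.2 box mm [13.5  -0.15 22.05] rpy [180.     0.   -78.41] F box [-1.2   0.29  0.79] op 0.088 gf 0.29
```

play_rows:
  plan:
    - [0,-0.05,0,0,0,0]
    - [0,0,0,0,0,0]
    - [0,0,0,0,0,0]

```text
clock: 8.45
tool_pos: [0.5363, -0.179, 0.064]
orientation: [180.0, 0.0, -78.4]
force: [-0.6, 0.2, 0.3]
opening: 0.0876
gripper_force: 0.5
```

play_rows:
  plan:
    - [0,-0.05,0,0,0,0]
    - [0,0,0,0,0,0]
    - [0,0,0,0,0,0]

```text
clock: 8.7
tool_pos: [0.5366, -0.1789, 0.064]
orientation: [180.0, 0.0, -78.4]
force: [-2.4, -0.3, 1.0]
opening: 0.0875
gripper_force: 1.0
```

play_rows:
  plan:
    - [0,-0.05,0,0,0,0]
    - [0,0,0,0,0,0]
    - [0,0,0,0,0,0]

```text
clock: 8.95
tool_pos: [0.537, -0.1789, 0.064]
orientation: [180.0, 0.0, -78.4]
force: [-4.4, -1.9, 1.9]
opening: 0.0875
gripper_force: 1.6
```

```bash
python3 m.py 2
```

```text
avg F box [-3.43  0.56  1.57] sd [0.18 0.3  0.02] pos mm [14.66 -0.14 21.98] gf [1.7 1.7]
t 9.05 box mm [14.69 -0.14 21.98] rpy [ 1.7996e+02  1.0000e-02 -7.8410e+01] F box [-3.25  0.85  1.59] op 0.0876 gf 1.73
```

play_rows:
  plan:
    - [0,-0.05,0,0,0,0]
    - [0,0,0,0,0,0]
    - [0,-0.05,0,0,0,0]
    - [0,0,0,0,0,0]
    - [0,0,0,0,0,0]

```text
clock: 9.47
tool_pos: [0.5376, -0.1787, 0.0639]
orientation: [179.9, 0.0, -78.4]
force: [-4.9, -1.9, 2.0]
opening: 0.0876
gripper_force: 2.8
```

```bash
python3 m.py 3
```

```text
avg F box [-5.54  0.59  2.66] sd [0.19 0.19 0.28] pos mm [15.25 -0.12 21.89] gf [2.8 2.8 2.8]
t 9.62 box mm [15.24 -0.1  21.87] rpy [ 1.7991e+02  2.0000e-02 -7.8410e+01] F box [-5.71  0.48  2.98] op 0.0876 gf 2.77
```

play_rows:
  plan:
    - [0,-0.05,0,0,0,0]
    - [0,0,0,0,0,0]
    - [0,-0.05,0,0,0,0]
    - [0,0,0,0,0,0]
    - [0,0,0,0,0,0]

```text
clock: 10.03
tool_pos: [0.538, -0.1786, 0.0638]
orientation: [179.9, 0.0, -78.4]
force: [-6.1, -1.7, 4.3]
opening: 0.0877
gripper_force: 3.5
```

play_rows:
  plan:
    - [0,-0.04,0,0,0,0]
    - [0,0,0,0,0,0]
    - [0,0,0,0,0,0]

```text
clock: 10.28
tool_pos: [0.5381, -0.1786, 0.0638]
orientation: [179.8, 0.0, -78.4]
force: [-6.8, -1.1, 4.0]
opening: 0.0878
gripper_force: 3.8
```

```bash
python3 m.py 3
```

```text
avg F box [-7.74 -0.44  4.42] sd [0.94 0.33 0.2 ] pos mm [15.83 -0.11 21.8 ] gf [3.8 3.8 3.8]
t 10.43 box mm [15.83 -0.1  21.79] rpy [ 1.7983e+02  3.0000e-02 -7.8420e+01] F box [-8.69 -0.77  4.7 ] op 0.0879 gf 3.79
```

play_rows:
  plan:
    - [0,-0.05,-0.03,0,0,0]
    - [0,0,0,0,0,0]
    - [0,-0.04,-0.03,0,0,0]
    - [0,0,0,0,0,0]
    - [0,0,0,0,0,0]

```text
clock: 10.85
tool_pos: [0.5384, -0.1785, 0.0639]
orientation: [179.8, 0.0, -78.4]
force: [-7.9, -3.0, 1.5]
opening: 0.0873
gripper_force: 4.1
```

```bash
python3 m.py 3
```

```text
avg F box [-8.84 -1.19  1.11] sd [0.46 0.52 0.2 ] pos mm [16.11 -0.07 21.92] gf [4.1 4.1 4.1]
t 11.0 box mm [16.11 -0.08 21.93] rpy [ 1.7976e+02  4.0000e-02 -7.8440e+01] F box [-9.21 -0.64  0.98] op 0.0875 gf 4.11
```

play_rows:
  plan:
    - [0,-0.05,0,0,0,0]
    - [0,0,0,0,0,0]
    - [0,-0.05,0,0,0,0]
    - [0,0,0,0,0,0]
    - [0,0,0,0,0,0]

```text
clock: 11.42
tool_pos: [0.5388, -0.1784, 0.0638]
orientation: [179.7, 0.1, -78.4]
force: [-8.6, -3.1, 3.6]
opening: 0.0877
gripper_force: 4.9
```

```bash
python3 m.py 3; python3 - <<'E'
from h import *
snap('wrist')
for t in ['cover_edge','hook']: print(t,[(np.round(d['position'],4),round(d['score'],2)) for d in spot_point('wrist',t)[:3]])
E
```

```text
avg F box [-9.45 -0.9   2.77] sd [0.16 0.37 0.31] pos mm [16.5  -0.08 21.84] gf [4.9 4.9 4.8]
t 11.57 box mm [16.5  -0.09 21.85] rpy [ 1.797e+02  5.000e-02 -7.844e+01] F box [-9.42 -0.39  2.63] op 0.0874 gf 4.85
cover_edge [(array([ 0.4928, -0.1846,  0.04  ]), 0.89), (array([ 0.4067, -0.239 ,  0.0075]), 0.72)]
hook [(array([ 0.4084, -0.2409,  0.0044]), 0.7), (array([ 0.4867, -0.1883,  0.0352]), 0.64)]
```

play_rows:
  plan:
    - [0,-0.05,-0.02,0,0,0]
    - [0,0,0,0,0,0]
    - [0,-0.04,-0.02,0,0,0]
    - [0,0,0,0,0,0]
    - [0,0,0,0,0,0]

```text
clock: 12.13
tool_pos: [0.539, -0.1783, 0.0639]
orientation: [179.6, 0.1, -78.5]
force: [-10.2, -4.7, 0.2]
opening: 0.0874
gripper_force: 5.3
```

```bash
python3 m.py 3
```

```text
avg F box [-10.64  -2.12   1.75] sd [0.19 0.21 0.34] pos mm [16.8  -0.04 21.91] gf [5.3 5.3 5.3]
t 12.28 box mm [16.79 -0.05 21.92] rpy [ 1.7963e+02  7.0000e-02 -7.8450e+01] F box [-10.88  -2.3    1.68] op 0.0876 gf 5.29
```

play_rows:
  plan:
    - [0,0,-0.05,0,0,0]
    - [0,0,-0.05,0,0,0]
    - [0,0,0,0,0,0]
    - [0,0,0,0,0,0]

```text
clock: 12.62
tool_pos: [0.5391, -0.1783, 0.0649]
orientation: [179.6, 0.1, -78.5]
force: [-8.7, -4.2, 0.8]
opening: 0.0876
gripper_force: 5.1
```

```bash
python3 m.py 3
```

```text
avg F box [-9.91 -2.14  1.21] sd [0.45 0.35 0.41] pos mm [ 1.684e+01 -2.000e-02  2.287e+01] gf [5.1 5.1 5.1]
t 12.77 box mm [16.84 -0.03 22.87] rpy [ 1.7964e+02  7.0000e-02 -7.8460e+01] F box [-9.65 -2.54  1.77] op 0.0879 gf 5.14
```

play_rows:
  plan:
    - [0,-0.03,-0.07,0,0,0]
    - [0,-0.02,-0.07,0,0,0]
    - [0,-0.02,-0.07,0,0,0]
    - [0,-0.02,-0.07,0,0,0]
    - [0,0,0,0,0,0]
    - [0,0,0,0,0,0]

```text
clock: 13.27
tool_pos: [0.5397, -0.1781, 0.0676]
orientation: [179.6, 0.1, -78.5]
force: [-9.5, -4.7, 1.4]
opening: 0.0877
gripper_force: 5.5
```

```bash
python3 m.py 3;  python3 - <<'E'
from h import *
s=snap('wrist','w3.png')
for t in ['cover_edge','hook']: print(t,[(np.round(d['position'],4),round(d['score'],2)) for d in spot_point('wrist',t)[:3]])
cv2.imwrite('pics/w3c.png',cv2.resize(s['frame'][170:330,190:420,::-1],(690,480),interpolation=cv2.INTER_CUBIC))
E
```

```text
avg F box [-10.69  -2.08   0.93] sd [0.37 0.37 0.57] pos mm [ 1.746e+01 -1.000e-02  2.561e+01] gf [5.5 5.5 5.5]
t 13.42 box mm [ 1.748e+01 -1.000e-02  2.561e+01] rpy [ 1.7961e+02  7.0000e-02 -7.8460e+01] F box [-10.16  -1.63   1.6 ] op 0.0876 gf 5.47
cover_edge [(array([ 0.4928, -0.1846,  0.0471]), 0.88), (array([ 0.4044, -0.2382,  0.006 ]), 0.57)]
hook [(array([ 0.4887, -0.1906,  0.0422]), 0.86), (array([ 0.4059, -0.2386,  0.0009]), 0.75)]
```

View pics/w3c.png

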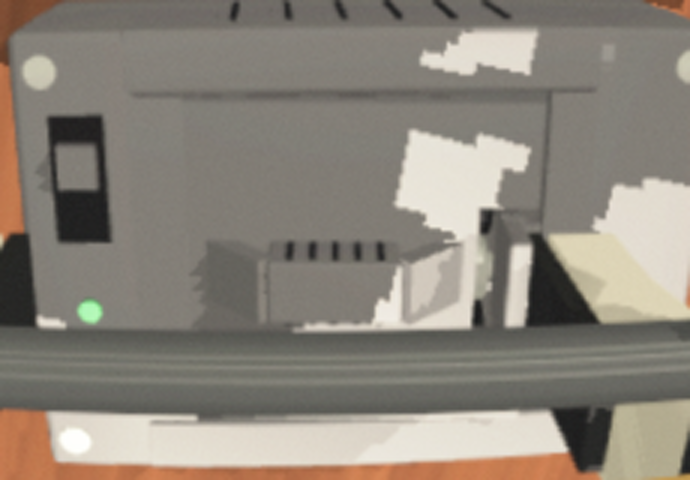

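The tab at crop (512,270) is pressed by the finger, and the hook and edge readings have risen with it. I'll carry on raising.

play_rows:
  plan:
    - [0,-0.02,-0.08,0,0,0]
    - [0,-0.02,-0.08,0,0,0]
    - [0,-0.02,-0.08,0,0,0]
    - [0,-0.02,-0.08,0,0,0]
    - [0,0,0,0,0,0]
    - [0,0,0,0,0,0]

```text
clock: 14.07
tool_pos: [0.5404, -0.178, 0.0708]
orientation: [179.6, 0.1, -78.5]
force: [-11.7, -5.2, 2.1]
opening: 0.088
gripper_force: 5.7
```

```bash
cat > e.py <<'E'
from h import *
for i in range(2):
  snap('wrist')
  for t in ['cover_edge','hook','rib']: print(t,[((Q.T@(np.array(d['position'])-np.r_[O,.042])*1e3).round(1),round(d['score'],2)) for d in spot_point('wrist',t)[:4] if np.linalg.norm(d['position'][:2]-O)<.06])
E
python3 m.py 2; python3 e.py
```

```text
avg F box [-11.    -1.73   2.11] sd [0.62 0.47 0.47] pos mm [18.16  0.   28.83] gf [5.7 5.7]
t 14.17 box mm [18.15  0.   28.81] rpy [ 1.796e+02  8.000e-02 -7.846e+01] F box [-10.38  -2.2    1.63] op 0.0881 gf 5.67
cover_edge [(array([-30.9,  -1.3,   9.3]), 0.79)]
hook [(array([38. , -0.4, -4.7]), 0.15)]
rib [(array([ 8.5, -1. , 10.8]), 0.97)]
cover_edge [(array([-26.7,   5. ,   7.3]), 0.67)]
hook [(array([-33.9,  -0.1,   3.2]), 0.55)]
rib [(array([10.3, -0.5, 13.7]), 0.93)]
```

play_rows:
  plan:
    - [0,-0.01,-0.09,0,0,0]
    - [0,-0.02,-0.09,0,0,0]
    - [0,-0.01,-0.09,0,0,0]
    - [0,-0.02,-0.09,0,0,0]
    - [0,-0.01,-0.09,0,0,0]
    - [0,0,0,0,0,0]
    - [0,0,0,0,0,0]

```text
clock: 15.15
tool_pos: [0.5414, -0.1778, 0.0755]
orientation: [179.6, 0.1, -78.5]
force: [-10.8, -4.1, 2.0]
opening: 0.0874
gripper_force: 5.5
```

```bash
python3 m.py 2; python3 e.py
```

```text
avg F box [-10.18  -1.3    2.2 ] sd [0.03 0.07 0.51] pos mm [ 1.919e+01 -1.000e-02  3.349e+01] gf [5.5 5.5]
t 15.25 box mm [ 1.92e+01 -2.00e-02  3.35e+01] rpy [ 1.7963e+02  7.0000e-02 -7.8460e+01] F box [-10.21  -1.37   2.71] op 0.0875 gf 5.52
cover_edge [(array([-30.6,   2.6,  11.6]), 0.94)]
hook [(array([-35. ,   0.9,  10.1]), 0.63)]
rib [(array([10.3, -2.8, 13.8]), 0.97)]
cover_edge [(array([-29.5,   4. ,  15.1]), 0.92)]
hook [(array([-40. ,   2.2,  10.7]), 0.67)]
rib [(array([ 9.2, -0.8, 16. ]), 0.58)]
```

play_rows:
  plan:
    - [0,0.08,0,0,0,0]
    - [0,0.08,0,0,0,0]
    - [0,0.08,0,0,0,0]
    - [0,0.08,0,0,0,0]
    - [0,0.08,0,0,0,0]
    - [0,0,0,0,0,0]

```text
clock: 16.15
tool_pos: [0.5398, -0.1782, 0.0761]
orientation: [179.9, 0.0, -78.4]
force: [-4.2, -1.2, 1.6]
opening: 0.0874
gripper_force: 2.8
```

```bash
python3 m.py 1; python3 e.py
```

```text
avg F box [-5.31 -1.16  0.66] sd [0. 0. 0.] pos mm [17.63 -0.14 34.2 ] gf [2.8]
t 16.2 box mm [17.63 -0.14 34.2 ] rpy [ 1.799e+02  2.000e-02 -7.843e+01] F box [-5.31 -1.16  0.66] op 0.0878 gf 2.85
cover_edge [(array([-27.2,   2.4,  12.6]), 0.71)]
hook [(array([-39.8,  -1.2,   8.3]), 0.65)]
rib [(array([ 6.6, -3.3, 14.7]), 0.71), (array([39.5, -2.8, -8.3]), 0.31)]
cover_edge [(array([-28.2,  -0.8,  14.1]), 0.67)]
hook [(array([-39. ,   1.4,   9.8]), 0.95)]
rib [(array([ 8.3, -2.4, 14.4]), 0.65)]
```

Still raised. I'll let out the rest.

play_rows:
  plan:
    - [0,0.08,0,0,0,0]
    - [0,0.08,0,0,0,0]
    - [0,0.08,0,0,0,0]
    - [0,0.08,0,0,0,0]
    - [0,0.1,0,0,0,0]
    - [0,0.1,0,0,0,0]
    - [0,0.1,0,0,0,0]
    - [0,0,0,0,0,0]

```text
clock: 17.27
tool_pos: [0.5352, -0.1792, 0.0768]
orientation: [-179.9, -0.0, -78.4]
force: [-0.6, -0.7, 0.5]
opening: 0.0877
gripper_force: 0.0
```

```bash
python3 m.py 1; python3 e.py;  python3 - <<'E'
from h import *
s=snap('wrist')
cv2.imwrite('pics/w4c.png',cv2.resize(s['frame'][170:330,190:420,::-1],(690,480),interpolation=cv2.INTER_CUBIC))
E
```

```text
avg F box [-0.38 -0.12 -1.08] sd [0. 0. 0.] pos mm [12.88 -0.16 34.8 ] gf [0.]
t 17.32 box mm [12.88 -0.16 34.8 ] rpy [-1.7995e+02 -1.0000e-02 -7.8400e+01] F box [-0.38 -0.12 -1.08] op 0.0876 gf 0.0
cover_edge [(array([-29.1,   2.1,   6.7]), 0.68)]
hook [(array([-38.8,  -0.9,   0.3]), 0.97), (array([-35.1,   0.2,   1.7]), 0.46)]
rib [(array([ 7. , -3.4, 10.4]), 0.7)]
cover_edge [(array([-28.4,   2.1,   5.4]), 0.97)]
hook [(array([-38.6,   1. ,   2.1]), 0.93)]
rib [(array([ 8.5, -1.2,  9.5]), 0.8), (array([-30.4,   2.3,   6.9]), 0.49)]
```

View pics/w4c.png

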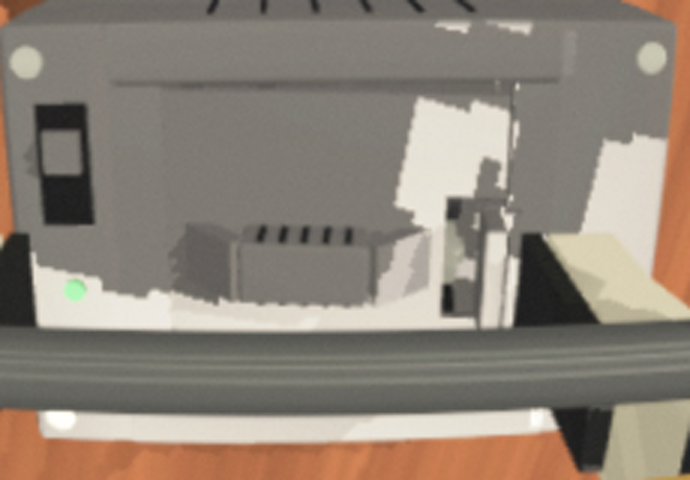

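The cover now sits ajar: its edge is about 6 mm up and the hook at crop (515,210) is on the rim. I'll back off upward, turn 90° and get ready to grip the rib.

play_rows:
  plan:
    - [0,0,-1.5,0,0,0]
    - [0,0,-1.5,0,0,0]
    - [0,0,0,0,0,-6.94]
    - [0,0,0,0,0,-6.94]
    - [0,0,0,0,0,-6.94]
    - [0,0,0,0,0,-6.94]
    - [0,0,0,0,0,-6.94]
    - [0,0,0,0,0,-6.94]
    - [0,0,0,0,0,-6.94]
    - [0,0,0,0,0,-6.94]
    - [0,0,0,0,0,-6.94]
    - [0,0,0,0,0,-6.94]
    - [0,0,0,0,0,-6.94]
    - [0,0,0,0,0,-6.94]
    - [0,0,0,0,0,-6.94]
    - [-0.3,0,0,0,-5.3,0]
    - [0,0,0,0,0,0]

```text
clock: 19.18
tool_pos: [0.5329, -0.1801, 0.1066]
orientation: [179.9, 5.5, 11.9]
force: [1.0, 0.2, 0.9]
opening: 0.0875
gripper_force: 0.0
```

play_rows:
  plan:
    - [0,0,0,0,0,0]
    - [0,0,0,0,0,0]
    - [0,0,0,0,0,0]
    - [0,0,0,0,0,0]
    - [0,0,0,0,0,0]
  grip: 4

```text
clock: 19.6
tool_pos: [0.5317, -0.18, 0.1068]
orientation: [180.0, 5.3, 11.8]
force: [0.9, -0.1, 0.2]
opening: 0.0597
gripper_force: 0.0
```

```bash
python3 m.py 1; python3 e.py;  python3 - <<'E'
from h import *
s=snap('wrist')
cv2.imwrite('pics/w5.png',s['frame'][:,:,::-1])
E
```

```text
avg F box [-0.36  0.12 -0.71] sd [0. 0. 0.] pos mm [ 9.28 -0.17 64.77] gf [0.]
t 19.65 box mm [ 9.28 -0.17 64.77] rpy [180.     5.26  11.8 ] F box [-0.36  0.12 -0.71] op 0.0558 gf 0.0
cover_edge [(array([-32.4,   3. ,   5.9]), 0.86)]
hook [(array([-35.9,  -1.6,   3. ]), 0.58)]
rib [(array([ 6.5, -2.4, 10.8]), 0.71)]
cover_edge [(array([-29.3,   4.5,   6.2]), 0.68)]
hook [(array([-39.2,  -0.1,   4.2]), 0.7), (array([-33.2,   2.3,   5.4]), 0.35)]
rib []
```

View pics/w5.png

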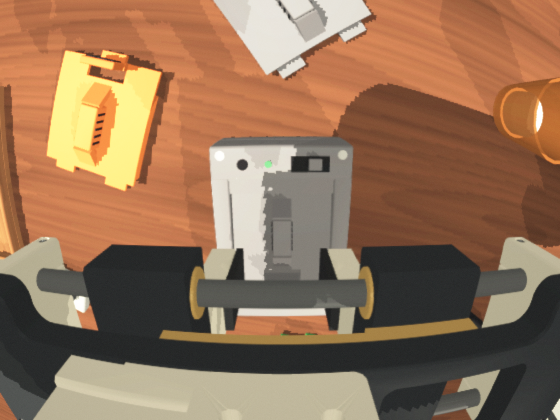

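The fingers straddle the rib, which is centred at (281,238). I'll go down and grip it.

play_rows:
  plan:
    - [0.09,0,1.0,0,0,0]
    - [0.09,0,1.0,0,0,0]
    - [0.07,0,0.8,0,0,0]
    - [0.04,0,0.5,0,0,0]
    - [0.03,0,0.4,0,0,0]
    - [0.03,0,0.36,0,0,0]
    - [0,0,0,0,0,0]
    - [0,0,0,0,0,0]
    - [0,0,0,0,0,0]

```text
clock: 20.85
tool_pos: [0.5319, -0.18, 0.0661]
orientation: [180.0, 5.3, 11.8]
force: [0.1, 0.9, 0.1]
opening: 0.0402
gripper_force: 0.0
```

play_rows:
  plan:
    - [0,0,0,0,0,0]
    - [0,0,0,0,0,0]
    - [0,0,0,0,0,0]
    - [0,0,0,0,0,0]
    - [0,0,0,0,0,0]
    - [0,0,0,0,0,0]
    - [0,0,0,0,0,0]
    - [0,0,0,0,0,0]
  grip: 0.6

```text
clock: 21.52
tool_pos: [0.5316, -0.18, 0.0659]
orientation: [180.0, 5.3, 11.8]
force: [0.0, -0.6, 1.0]
opening: 0.0119
gripper_force: 30.0
```

```bash
python3 m.py 2; python3 e.py
```

```text
avg F box [-0.71  0.14  1.75] sd [0.68 0.04 0.24] pos mm [ 9.23 -0.19 23.91] gf [30. 30.]
t 21.62 box mm [ 9.23 -0.2  23.91] rpy [180.     5.3   11.82] F box [-0.03  0.09  2.  ] op 0.0116 gf 30.0
cover_edge [(array([-32. ,   4.2,   7.8]), 0.89)]
hook []
rib [(array([ 6.7, -2.5, 11. ]), 0.86)]
cover_edge [(array([-29.3,   3.1,   8.6]), 0.88)]
hook [(array([-41. ,   0.3,   3.6]), 0.79)]
rib [(array([ 5.3, -1.5, 11.4]), 0.61)]
```

play_rows:
  plan:
    - [0.041,0,-0.051,0,-0.9,0]
    - [0.041,0,-0.051,0,-0.9,0]
    - [0.041,0,-0.051,0,-0.9,0]
    - [0.041,0,-0.051,0,-0.9,0]
    - [0.041,0,-0.051,0,-0.9,0]
    - [0,0,0,0,0,0]
    - [0,0,0,0,0,0]

```text
clock: 22.6
tool_pos: [0.5337, -0.1794, 0.0676]
orientation: [-180.0, 9.9, 11.8]
force: [-1.4, -0.9, -1.2]
opening: 0.0116
gripper_force: 30.0
```

```bash
python3 m.py 2; python3 e.py
```

```text
avg F box [-1.43 -0.14 -1.48] sd [0.2  0.03 0.51] pos mm [11.33 -0.05 25.76] gf [30. 30.]
t 22.7 box mm [11.33 -0.05 25.81] rpy [-179.99    9.82   11.81] F box [-1.62 -0.1  -0.97] op 0.0113 gf 29.99
cover_edge [(array([-27.1,   3.2,  11.4]), 0.85)]
hook [(array([-39.9,  -1.2,   8.4]), 0.88)]
rib [(array([ 7.1, -3.7, 11.7]), 0.75)]
cover_edge [(array([-28.1,   5. ,  12.8]), 0.96)]
hook [(array([-37.8,   0.9,  11.3]), 0.78), (array([-28.8,  -1.6,  14.5]), 0.43)]
rib [(array([-37.9,   0.4,   7.5]), 0.63)]
```

play_rows:
  plan:
    - [-0.12,0,0,0,0,0]
    - [-0.12,0,0,0,0,0]
    - [-0.12,0,0,0,0,0]
    - [-0.12,0,0,0,0,0]
    - [0,0,0,0,0,0]

```text
clock: 23.52
tool_pos: [0.5293, -0.1805, 0.0691]
orientation: [180.0, 9.8, 11.8]
force: [0.6, -0.1, -1.8]
opening: 0.0115
gripper_force: 30.0
```

```bash
python3 m.py 2
```

```text
avg F box [-0.14 -0.58 -0.93] sd [0.23 0.26 0.37] pos mm [ 6.92 -0.19 27.06] gf [30. 30.]
t 23.62 box mm [ 6.95 -0.18 27.04] rpy [179.99   9.78  11.82] F box [ 0.09 -0.31 -0.56] op 0.0118 gf 30.0
```

play_rows:
  plan:
    - [-0.14,0,0,0,0,0]
    - [-0.14,0,0,0,0,0]
    - [-0.14,0,0,0,0,0]
    - [-0.14,0,0,0,0,0]
    - [-0.14,0,0,0,0,0]
    - [0,0,0,0,0,0]
    - [-0.03,0,-0.15,0,0,0]
    - [-0.03,0,-0.15,0,0,0]
    - [-0.05,0,-0.2,0,0,0]
    - [-0.05,0,-0.3,0,0,0]

```text
clock: 24.45
tool_pos: [0.5223, -0.1819, 0.0784]
orientation: [-180.0, 9.8, 11.8]
force: [-0.7, -0.1, -1.5]
opening: 0.0117
gripper_force: 30.0
```

```bash
python3 m.py 2; python3 e.py
```

```text
avg F box [-0.15  0.56 -0.36] sd [0.34 0.83 0.48] pos mm [ 0.08 -0.28 36.98] gf [30. 30.]
t 24.55 box mm [ 0.12 -0.26 36.88] rpy [179.98   9.74  11.82] F box [-0.48  1.39 -0.85] op 0.0115 gf 30.0
cover_edge [(array([-40.9,   1.1,  22.3]), 0.86)]
hook [(array([-52.6,   2.2,  20.4]), 0.85)]
rib [(array([-0.6, -0.6, 24.8]), 0.74)]
cover_edge [(array([-39.7,   2. ,  21.6]), 0.61)]
hook [(array([-48.1,   2.9,  20.2]), 0.87)]
rib [(array([-2.8, -4.1, 23. ]), 0.94)]
```

play_rows:
  plan:
    - [-0.3,0,-1.7,0,0,0]
    - [-0.3,0,-1.7,0,0,0]
    - [-0.3,0,-1.7,0,0,0]
    - [-0.3,0,-1.7,0,0,0]
    - [0,0,0,0,3.3,0]
    - [0,0,0,0,3.3,0]
    - [0,0,0,0,3.15,0]
    - [0,0,0,0,0,0]

```text
clock: 25.62
tool_pos: [0.5207, -0.1821, 0.1478]
orientation: [-180.0, -0.1, 11.8]
force: [-1.0, -0.2, -1.4]
opening: 0.011
gripper_force: 30.0
```

play_rows:
  plan:
    - [0.26,-1.7,0,0,0,0]
    - [0.52,-3.43,0,0,0,0]
    - [0.52,-3.43,0,0,0,0]
    - [0.52,-3.43,0,0,0,0]
    - [0.52,-3.43,0,0,0,0]
    - [0.52,-3.43,0,0,0,0]
    - [0.52,-3.43,0,0,0,0]
    - [0.52,-3.43,0,0,0,0]
    - [0.52,-3.43,0,0,0,0]
    - [0.52,-3.43,0,0,0,0]
    - [0.26,-1.7,0,0,0,0]
    - [0,0,0,0,0,0]
    - [0,0,0,0,0,0]

```text
clock: 26.7
tool_pos: [0.5027, 0.1652, 0.147]
orientation: [179.9, 0.1, 11.9]
force: [0.4, 0.6, -0.5]
opening: 0.0114
gripper_force: 30.0
```

```bash
python3 - <<'E'
from h import *
o=get_obs();print({k:np.round(o[k],4) for k in ['clock','tool_pos','orientation','force','opening','gripper_force']})
for c in ['wrist','side','top']:
  s=snap(c,c+'6.png')
  for t in ['cover','lugs','cover_edge','hook','rib','tray']:
    print(c,t,[(np.round(d['position'],4),round(d['score'],2)) for d in spot_point(c,t) if abs(d['position'][1]-.16)<.1])
a=cv2.imread('pics/side6.png')[150:330,220:420];b=cv2.imread('pics/wrist6.png')
cv2.imwrite('pics/c6.png',np.hstack([cv2.resize(a,(400,360)),cv2.resize(b,(400,300))[:,:].repeat(1,0) if 0 else cv2.resize(b,(400,360))]))
E
```

```text
{'clock': np.float64(26.7), 'tool_pos': array([0.5027, 0.1652, 0.147 ]), 'orientation': array([1.799414e+02, 1.295000e-01, 1.194590e+01]), 'force': array([ 0.4459,  0.5542, -0.5046]), 'opening': np.float64(0.0114), 'gripper_force': np.float64(29.9952)}
wrist cover [(array([0.4968, 0.1663, 0.12  ]), 0.79), (array([0.5023, 0.1653, 0.1341]), 0.66)]
wrist lugs [(array([0.5342, 0.1708, 0.1172]), 0.57)]
wrist cover_edge [(array([0.4627, 0.1584, 0.1253]), 0.6)]
wrist hook []
wrist rib [(array([0.501 , 0.1631, 0.1322]), 0.58)]
wrist tray [(array([ 0.4981,  0.1624, -0.0029]), 0.62)]
side cover [(array([0.4939, 0.165 , 0.1179]), 0.64)]
side lugs [(array([0.5353, 0.1687, 0.123 ]), 0.74)]
side cover_edge [(array([0.4653, 0.1565, 0.1306]), 0.47)]
side hook []
side rib [(array([0.5058, 0.1623, 0.1358]), 0.47)]
side tray [(array([0.4997, 0.1638, 0.0019]), 0.81)]
top cover [(array([0.4943, 0.1603, 0.1197]), 0.47)]
top lugs []
top cover_edge [(array([0.4657, 0.1548, 0.1271]), 0.47)]
top hook [(array([0.4648, 0.1507, 0.1232]), 0.38)]
top rib []
top tray [(array([0.5014, 0.1619, 0.0057]), 0.87)]
```

View pics/c6.png

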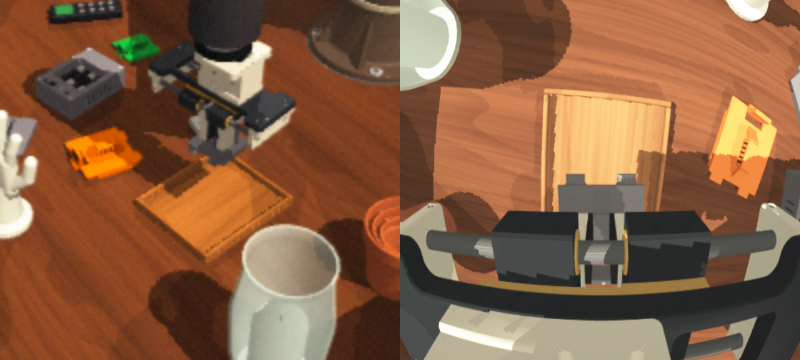

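The cover is held over the tray, and the box at the left (80,85) stands open with its cells inside. I'll lower it.

play_rows:
  plan:
    - [0,0,1.5,0,0,0]
    - [0,0,2.0,0,0,0]
    - [0,0,2.0,0,0,0]
    - [0,0,2.0,0,0,0]
    - [0,0,1.5,0,0,0]
    - [0,0,1.0,0,0,0]
    - [0,0,0.5,0,0,0]
    - [0,0,0.2,0,0,0]
    - [0,0,0,0,0,0]
    - [0,0,0,0,0,0]
    - [0,0,0,0,0,0]

```text
clock: 28.67
tool_pos: [0.5033, 0.1645, 0.0411]
orientation: [-180.0, -0.0, 11.8]
force: [0.4, -0.6, -0.7]
opening: 0.0116
gripper_force: 30.0
```

play_rows:
  plan:
    - [0,0,0.1,0,0,0]
    - [0,0,0.1,0,0,0]
    - [0,0,0,0,0,0]
    - [0,0,0,0,0,0]

```text
clock: 29.0
tool_pos: [0.5027, 0.1641, 0.0384]
orientation: [-180.0, 0.0, 11.8]
force: [0.1, -0.2, -0.7]
opening: 0.0118
gripper_force: 30.0
```

play_rows:
  plan:
    - [0,0,0.05,0,0,0]
    - [0,0,0.05,0,0,0]
    - [0,0,0,0,0,0]
    - [0,0,0,0,0,0]

```text
clock: 29.33
tool_pos: [0.5027, 0.1641, 0.0372]
orientation: [180.0, 0.1, 11.8]
force: [-0.2, 0.0, -0.8]
opening: 0.0116
gripper_force: 30.0
```

```bash
python3 m.py 3
```

```text
avg F box [ 0.03 -0.06 -1.48] sd [0.09 0.42 0.24] pos mm [ 51.27 342.55  -4.77] gf [30. 30. 30.]
t 29.48 box mm [ 51.28 342.54  -4.76] rpy [1.800e+02 5.000e-02 1.181e+01] F box [ 0.15 -0.63 -1.53] op 0.011 gf 30.0
```

play_rows:
  plan:
    - [0,0,0.05,0,0,0]
    - [0,0,0.05,0,0,0]
    - [0,0,0.05,0,0,0]
    - [0,0,0,0,0,0]
    - [0,0,0,0,0,0]

```text
clock: 29.9
tool_pos: [0.5027, 0.1641, 0.0357]
orientation: [180.0, 0.1, 11.8]
force: [-0.2, -0.7, -1.0]
opening: 0.0114
gripper_force: 30.0
```

play_rows:
  plan:
    - [0,0,0.05,0,0,0]
    - [0,0,0.05,0,0,0]
    - [0,0,0,0,0,0]
    - [0,0,0,0,0,0]

```text
clock: 30.23
tool_pos: [0.5027, 0.1641, 0.0349]
orientation: [-180.0, 0.0, 11.8]
force: [-0.8, -0.5, 1.7]
opening: 0.0115
gripper_force: 30.0
```

```bash
python3 m.py 3
```

```text
avg F box [-1.09 -0.15  1.65] sd [0.4  0.56 0.33] pos mm [ 51.26 342.56  -7.13] gf [30. 30. 30.]
t 30.38 box mm [ 51.27 342.58  -7.14] rpy [-1.800e+02  5.000e-02  1.182e+01] F box [-0.6  -0.32  1.7 ] op 0.0112 gf 30.0
```

The cover has touched the floor lightly. I'll open, let it settle and retreat.

play_rows:
  plan:
    - [0,0,0,0,0,0]
    - [0,0,0,0,0,0]
    - [0,0,0,0,0,0]
    - [0,0,0,0,0,0]
    - [0,0,0,0,0,0]
  grip: 3

```text
clock: 30.8
tool_pos: [0.5028, 0.1641, 0.0347]
orientation: [180.0, 0.1, 11.8]
force: [0.2, 0.8, -0.8]
opening: 0.0296
gripper_force: 0.0
```

play_rows:
  plan:
    - [0,0,-0.3,0,0,0]
    - [0,0,-0.7,0,0,0]
    - [0,0,-1.5,0,0,0]
    - [0,0,-2.5,0,0,0]
    - [0,0,-3,0,0,0]
    - [0,0,-3,0,0,0]
    - [0,0,-2,0,0,0]
    - [0,0,0,0,0,0]
    - [0,0,0,0,0,0]

```text
clock: 31.55
tool_pos: [0.5034, 0.1646, 0.1667]
orientation: [-179.9, -0.1, 11.8]
force: [-0.4, -0.9, -0.4]
opening: 0.03
gripper_force: 0.0
```

```bash
python3 - <<'E'
from h import *
st()
for c in ['wrist','side']:
  s=snap(c,c+'7.png')
  for t in ['cover','lugs','cover_edge','hook','rib','tray']:
    print(c,t,[(np.round(d['position'],4),round(d['score'],2)) for d in spot_point(c,t) if abs(d['position'][1]-.16)<.1])
a=cv2.imread('pics/side7.png')[150:330,220:420];b=cv2.imread('pics/wrist7.png')
cv2.imwrite('pics/c7.png',np.hstack([cv2.resize(a,(400,360)),cv2.resize(b,(400,360))]))
E
```

```text
t 31.55 box mm [ 52.06 342.91 124.74] rpy [-1.799e+02 -1.400e-01  1.181e+01] F box [-0.54 -0.81 -0.45] op 0.03 gf 0.0
wrist cover [(array([0.4985, 0.1658, 0.0075]), 0.86)]
wrist lugs [(array([0.533 , 0.1724, 0.0058]), 0.66)]
wrist cover_edge [(array([0.4643, 0.1597, 0.0126]), 0.59)]
wrist hook [(array([0.4557, 0.1579, 0.0112]), 0.57)]
wrist rib [(array([0.5002, 0.1615, 0.0228]), 0.95)]
wrist tray [(array([0.4653, 0.1601, 0.0137]), 0.4)]
side cover [(array([0.4952, 0.164 , 0.0063]), 0.64)]
side lugs [(array([0.5342, 0.1692, 0.0104]), 0.65)]
side cover_edge [(array([0.4635, 0.1606, 0.0174]), 0.73)]
side hook [(array([0.4641, 0.152 , 0.0097]), 0.55)]
side rib [(array([0.5037, 0.1646, 0.0215]), 0.72)]
side tray [(array([0.5015, 0.1622, 0.0008]), 0.77)]
```

View pics/c7.png

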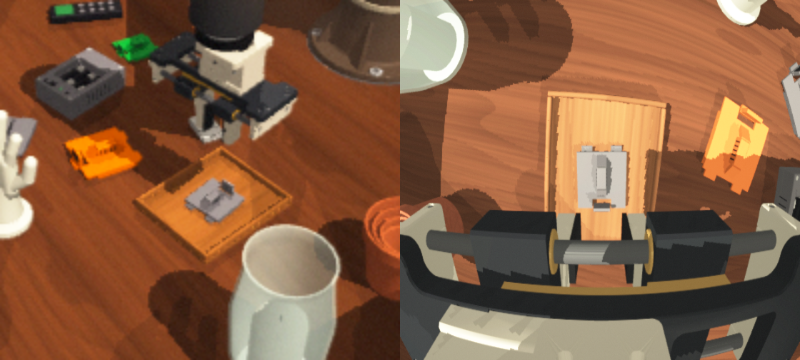

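The cover lies flat, face up, in the middle of the tray at left (215,198) and right (601,180), with the gripper clear of it.

```bash
python3 -c "
from plant import close_job;print(close_job())"
```

```text
the job is handed in; nothing more can be done
None
```

The battery cover was unclipped at about 10.6 N on the tab and now lies flat, outer face up, wholly inside the tray; nothing else was touched, and the job is handed in (no verdict was returned).

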